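# Index the dish table to its next hole

## Robot

A 6-joint arm with a two-finger parallel gripper is mounted at the origin on a cart in front of the work surface, level with it; the furniture and walls round the work are solid. World frame = base frame: x ahead of the robot, y to its left, z up, the work surface at z = 0. Lengths are in m, angles in rad, forces in N, time in s.
With the tool pointing down it reaches from about 0.35 to 0.775 m from the base axis. Payload 5.5 kg.
Tool frame: the origin (TCP) lies between the finger pads; the fingertips stand 25 mm ahead of it and the grasp point (between the pads) lies 6 mm ahead of it; z points along the fingers, y is the line along which they close (so a half turn about z gives the same grasp; the last joint's range is limited). The gripper opens to 85 mm and grips with 20 to 120 N. Pads are 22 mm wide; open, the fingers measure 114 mm over their backs; the gripper's body (76 mm by 85 mm) begins 54 mm behind the grasp point. The pads swing forward as they close: fully open they stand 13 mm farther back than shut.
Start: joints at [-0.14, 0.313, 0.046, 1.304, 0, 1.431], TCP at [0.575, -0, 0.256] pointing down, gripper open.
Joint ranges: [-2.76, 2.76], [-0.86, 1.69], [-1.03, 1.26], [-2.2, 2.34], [-1.47, 1.5], [-3.14, 3.14]. Speed limits (rad/s): [2.57, 2.57, 3.14, 3.14, 3.14, 3.14].

## Interface

Orientations are given as a rotation vector (axis times angle).
In Python, from plant import env, cams, job gives the robot as it stands. The module is installed in compiled form; this text tells all that it offers.
- The arm moves only by the shell command python3 -m handwheel 'ROWS' [FORCE]. ROWS is a JSON object of lists of equal length, an entry for each row: "grip": the closure, from -1 (fully open) to 1 (shut); "delta_pos": the shift along the tool's x, y, z in cm, a list of three; "angular": the turn, a rotation vector about the tool's x, y, z in rad, a list of three. In form: {"grip": [grip, ...], "delta_pos": [[tx, ty, tz], ...], "angular": [[wx, wy, wz], ...]}. A call has 1 to 20 rows; each row is the pose to reach, as a shift and turn from the pose commanded when the call began, along the tool's axes at that moment; what a row does not reach only later rows make up. A row lasts 1/8 s, in which the tool goes at most 62.5 mm and 10.7 degrees, less where a joint would pass 70% of its speed; a pose out of reach is approached as far as the arm can. A call with a gripper value outside its range is refused whole. The fingers move at their own pace and stop on an object; FORCE is the grip in N (left out, the last holds). Time passes only in rows, so rows that repeat a pose let the fingers close. It gives the time, the measured TCP pose, the force, the opening and the grip force at its end, in the units of the state.
- env.get_state(): the state, without advancing time (a new reading comes with each control period).
- cams.snapshot(name): name is "scene" or "side" or "wrist"; returns a dict with "frame" (384x512x3 uint8, red, green, blue), "z_map" (384x512 float32, m along the optical axis (not along the pixel's ray), 0 where there is no reading), "fx", "fy", "cx", "cy" (pixels), "rvec" (rotation vector, rad) and "tvec" (3), from world to camera coordinates, as OpenCV has them. Camera axes: x right, y down, z forward; pixel columns grow to the right and rows downward; lengths in m; the calibration is good to about 2 mm. A picture is of the moment at which its call begins.
- job.sign_off(): hands the job in; it is judged then, once.
The state is a dict: "t": time; "joint_positions": joint angles; "joint_vel": joint speeds; "joint_torque": joint torques, N m; "eef_pos": TCP position; "tool_rot": TCP orientation; "wrist_force": force on the tool from outside, world axes, zero at the start; "ft_torque": the same for the moment, N m; "width": finger opening in m; "gripper_force": force on a finger pad.
Only numpy, scipy, OpenCV 4.12 (cv2) and the standard library are available. Lean on these libraries where they do the work, as an engineer would, in place of code of your own. Each camera call takes 0.05 s, during which the arm holds its last target. There are 200 camera calls.

## Task

On the small blue rotary dish table, press the plunger's red thumb cup down with the fingertips to free the table, push the table round clockwise (seen from above) to the next hole, and let the plunger spring fully out into that hole without running past it. Work by pressing and pushing only: do not grip the cup or press it hard, leave the dishes standing in their rings, and leave everything else on the desk alone.

Things in the scene. Friction and masses are not known exactly. Their poses are not given: they have to be found in the camera images.
- indexer: the indexing table's fixed grey stand, bolted to the desk: round foot of 156 mm diameter and, from 35 to 39 mm above the desk, a dark steel index plate of 170 mm diameter with six holes (notches open at the rim, 10 mm wide, 60 degrees apart, a white tick at each). Origin on the turning axis at desk height, z up; the plunger starts in the hole on its -x side, and the next hole clockwise lies 60 degrees on, at +120 degrees from its x axis
- table_axis (a point): point on the vertical turning axis, at the height of the blue turntable's top (52 mm above the desk). The turntable is 144 mm across, with six wire-ringed places for dishes; an aluminium arm on it carries the plunger out past the rim
- thumb_cup (a point): centre of the floor of the plunger's red thumb cup, 101 mm from the turning axis and 70 mm above the desk when out. The cup is 50 mm across outside and 42 mm inside, its rim stands 7 mm above its floor (so a fingertip in it can also push it sideways), and its outside wall is 11 mm tall. The point moves with the plunger and the turntable
- next_hole (a point): fixed point: where the centre of the cup floor stands when the plunger is out in the next hole clockwise (101 mm from the turning axis, 70 mm above the desk)
- turntable (a joint): angle of the turntable, rad: 0 in the hole where it starts, grows clockwise as seen from above, 1.047 (60 degrees) at the next hole; about 0.02 rad of play in a hole. It turns lightly (about 0.05 N m of friction) and stays where it is left
- plunger (a joint): how far the plunger is pressed in (straight down), m: 0 fully out, stop at 0.012. A spring pushes it out: about 3 N at 0, 7 N at the stop. Its side pin is clear of the hole from about 0.006 on, so hold 0.008 to 0.011 while turning. Let go between holes, it stays in at about 0.0055 with the pin rubbing under the index plate, and springs out by itself when the pin comes to a hole
- dish_a: small clear-and-white culture dish with lid, 40 mm across, 15 mm tall, loose in a wire ring on the turntable; origin at the centre of its underside
- dish_b: second such dish, in another ring of the turntable; origin at the centre of its underside
- dish_a_place (a point): centre of the ringed place on the turntable where dish_a stands, 46 mm from the axis; turns with the table
- dish_b_place (a point): centre of the ringed place where dish_b stands; turns with the table
- filter_cube_a: black filter cube, 34x34x35 mm, loose bystander; origin at the centre of its underside
- filter_cube_b: second black filter cube, 34x34x35 mm, loose bystander; origin at the centre of its underside
- black_cap_jar: white jar with black screw cap, 42 mm across, 52 mm tall, loose bystander; origin at the centre of its underside
- coverslip_box: white box with blue lid, 30x30x23 mm, loose bystander; origin at the centre of its underside
Things that resemble listed ones, but are neither listed nor needed, are in the scene too. What is shaped like the dish_a but purple or turquoise is not meant. Leave any purple look-alike of the dish_b alone.

How it is judged:
By the outcome, as a careful person would: the job done as asked, in the order asked, and still so for the second after the job is handed in, with the robot touching nothing.
It also fails if it takes over 40 s, if anything falls off the work surface, if the arm or the gripper's body presses on something with over 40 N, if the wrist force passes 120 N, or if a joint passes its speed limit or range.

## Working session

There is one attempt and no reset: what is moved stays moved. The work goes in short steps, Python scripts to look and compute and a shell command to move; the robot and the scene stay as the last step left them, time stands still between calls to the robot, and variables do not carry over. Pictures are saved under pics/ and viewed, at most 10 in all, crops included, and the job is handed in when it is done.

```bash
mkdir -p pics; cat > h.py <<'E'
import numpy as np, cv2
from plant import env,cams,job
def snap(n):
    d=cams.snapshot(n); R=cv2.Rodrigues(np.array(d['rvec'],float))[0]; return d,R,np.array(d['tvec'],float).ravel()
def ray(c,u,v,z):
    d,R,t=c; o=-R.T@t; r=R.T@np.array([(u-d['cx'])/d['fx'],(v-d['cy'])/d['fy'],1]); return o+r*(z-o[2])/r[2]
def depthpts(c):
    d,R,t=c; Z=d['z_map']; v,u=np.mgrid[:Z.shape[0],:Z.shape[1]]
    P=np.stack([(u-d['cx'])/d['fx']*Z,(v-d['cy'])/d['fy']*Z,Z],-1); W=(P-t)@R; W[Z==0]=np.nan; return W
def redmask(f):
    h=cv2.cvtColor(f,cv2.COLOR_RGB2HSV); return ((h[...,0]<8)|(h[...,0]>172))&(h[...,1]>130)&(h[...,2]>70)
def save(n,f,s=1): cv2.imwrite('pics/'+n,cv2.resize(f[...,::-1],None,fx=s,fy=s,interpolation=cv2.INTER_CUBIC))
E
python3 - <<'E'
from h import *
s=env.get_state(); print(s['t'],s['eef_pos'],s['tool_rot'],s['wrist_force'],s['width'])
ims=[]
for n in('scene','side','wrist'):
    c=snap(n); W=depthpts(c); ims.append(c[0]['frame']); m=redmask(c[0]['frame'])
    k,l,st,ce=cv2.connectedComponentsWithStats(m.astype(np.uint8))
    print(n,-c[1].T@c[2])
    for i in range(1,k):
        if st[i,4]>30: print(st[i],ce[i],np.nanmedian(W[l==i],0).round(4),np.nanpercentile(W[l==i],[5,95],axis=0).round(3).tolist())
save('all.png',np.vstack([np.hstack(ims[:2]),np.hstack([ims[2],ims[2]*0])]),0.78)
E
```

```text
0.0 [5.74535490e-01 5.54554521e-05 2.55408989e-01] [-2.22042355e+00 -2.22040186e+00  1.72550971e-03] [ 1.54122806 -0.21727452 -0.61494417] 0.08512596714921303
scene [-0.08776361 -0.57778584  1.02221114]
[208 181  17  15 204] [216.46078431 187.84313725] [0.4401 0.1282 0.0714] [[0.418, 0.105, 0.067], [0.46, 0.147, 0.078]]
[320 268   7   6  32] [322.96875 270.34375] [ 0.4764 -0.2307  0.0351] [[0.47, -0.237, 0.033], [0.482, -0.223, 0.038]]
[308 307  25  28 196] [320.2244898  320.71428571] [ 0.3811 -0.3101  0.0162] [[0.373, -0.342, 0.011], [0.389, -0.275, 0.02]]
side [0.59297508 0.92789738 0.73892948]
[266 137   4  14  39] [267.43589744 144.        ] [ 0.3848 -0.2857  0.0155] [[0.378, -0.331, 0.009], [0.393, -0.261, 0.018]]
[263 202  18  14 205] [271.58536585 208.40487805] [0.4389 0.1315 0.0709] [[0.42, 0.113, 0.068], [0.458, 0.157, 0.077]]
wrist [0.57568761 0.06993847 0.37416264]
[  75    2   59   62 2756] [104.19412192  32.67960813] [0.44   0.1297 0.0717] [[0.421, 0.109, 0.07], [0.462, 0.148, 0.079]]
[178 339  15  11 129] [184.84496124 344.00775194] [ 0.4767 -0.229   0.0354] [[0.469, -0.237, 0.034], [0.484, -0.222, 0.037]]
```

View pics/all.png

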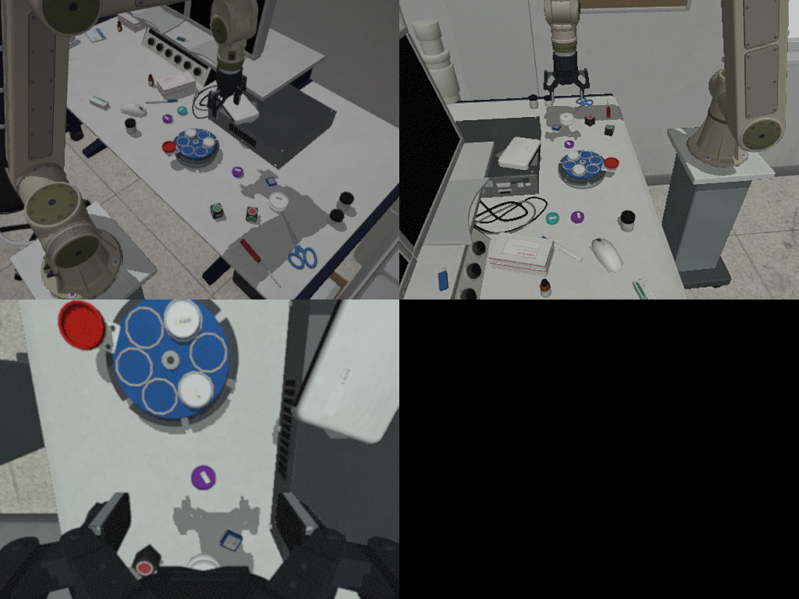

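The wrist view shows the red cup at full-res px (104,33). The blue table hub is near (218,77) and the two white dishes near (234,27) and (250,117). The purple and turquoise look-alikes stand off the table, and the only other red things are a cube top and a screwdriver, so the cup is unambiguous. Next I'll measure the axis and the cup centre from the three views.

```bash
python3 - <<'E'
from h import *
from scipy.optimize import least_squares
def circ(P,r0):
    q=least_squares(lambda p:np.hypot(P[:,0]-p[0],P[:,1]-p[1])-p[2],[*P.mean(0),r0],loss='soft_l1',f_scale=.001).x; return q
for n in('scene','side','wrist'):
    c=snap(n); f=c[0]['frame']; W=depthpts(c); h=cv2.cvtColor(f,cv2.COLOR_RGB2HSV)
    b=((h[...,0]>98)&(h[...,0]<118)&(h[...,1]>120)&(h[...,2]>60)).astype(np.uint8)
    b=cv2.morphologyEx(b,cv2.MORPH_CLOSE,np.ones((5,5),np.uint8))
    near=np.hypot(W[...,0]-.53,W[...,1]-.1)<.12; b=b*near
    zb=np.nanmedian(W[b>0][:,2])
    k=max(cv2.findContours(b.astype(np.uint8),cv2.RETR_EXTERNAL,cv2.CHAIN_APPROX_NONE)[0],key=cv2.contourArea)
    hull=cv2.convexHull(k)[:,0]; P=np.array([ray(c,u,v,.052)[:2] for u,v in hull]); q=circ(P,.07)
    m=(redmask(f)&(np.hypot(W[...,0]-.44,W[...,1]-.13)<.05)).astype(np.uint8)
    k=max(cv2.findContours(m,cv2.RETR_EXTERNAL,cv2.CHAIN_APPROX_NONE)[0],key=cv2.contourArea)
    P=np.array([ray(c,u,v,.077)[:2] for u,v in k[:,0]]); r=circ(P,.025)
    w=W[m>0]; fl=w[np.hypot(w[:,0]-r[0],w[:,1]-r[1])<.012]
    print(n,'disc',q.round(4),'z',zb.round(4),'cup',r.round(4),'floor z',np.nanmedian(fl[:,2]).round(4),'d',np.hypot(*(r-q)[:2]).round(4),'ang',np.degrees(np.arctan2(*(r-q)[1::-1])).round(1))
E
```

```text
scene disc [0.5318 0.0899 0.0717] z 0.0519 cup [0.4373 0.1233 0.0241] floor z 0.0702 d 0.1003 ang 160.5
side disc [0.5338 0.1053 0.073 ] z 0.0515 cup [0.4398 0.1386 0.0249] floor z 0.07 d 0.0997 ang 160.5
wrist disc [0.5358 0.0941 0.0718] z 0.0532 cup [0.4416 0.1285 0.0241] floor z 0.0712 d 0.1003 ang 159.9
```

The three views agree on heights: floor 70 mm, disc 52 mm and radius 100 mm. The oblique views are biased by side walls, so I'll move the wrist camera over the cup, shutting the fingers on the way, and refine.

```bash
python3 -m handwheel '{"grip":[1,1,1,1,1,1],"delta_pos":[[2,-4.5,0],[4,-9,0],[6,-13.5,0],[6,-13.5,0],[6,-13.5,0],[6,-13.5,0]],"angular":[[0,0,0],[0,0,0],[0,0,0],[0,0,0],[0,0,0],[0,0,0]]}' 20
python3 - <<'E'
from h import *
c=snap('wrist'); f=c[0]['frame']; W=depthpts(c); print(-c[1].T@c[2], env.get_state()['wrist_force'])
h=cv2.cvtColor(f,cv2.COLOR_RGB2HSV)
m=(redmask(f)).astype(np.uint8)
k=max(cv2.findContours(m,cv2.RETR_EXTERNAL,cv2.CHAIN_APPROX_NONE)[0],key=cv2.contourArea)
(u,v),r=cv2.minEnclosingCircle(k); print('px',u,v,r,'rim ctr',ray(c,u,v,.077), 'rad',r/c[0]['fx']*.3)
b=((h[...,0]>98)&(h[...,0]<118)&(h[...,1]>120)&(h[...,2]>60)).astype(np.uint8)
b=cv2.morphologyEx(b,cv2.MORPH_CLOSE,np.ones((5,5),np.uint8))
k=max(cv2.findContours(b,cv2.RETR_EXTERNAL,cv2.CHAIN_APPROX_NONE)[0],key=cv2.contourArea)
(u,v),r=cv2.fitEllipse(cv2.convexHull(k))[:2]; print('disc px',u,v,r,ray(c,u,v,.052))
top=W[(W[...,2]>.0735)&(W[...,2]<.08)&(m>0)]; print('rim pts',len(top),(top.max(0)+top.min(0))/2,top.max(0)-top.min(0))
save('w2.png',f,1.5)
E
```

```text
t: 1.05
eef_pos: [0.4412, 0.0596, 0.2564]
tool_rot: [2.222, 2.22, 0.001]
wrist_force: [0.5, -0.2, 0.3]
width: -0.0003
gripper_force: 0.0
[0.4420836  0.12952105 0.37504619] [ 0.21532409 -0.55410227 -0.11733328]
px 258.54638671875 104.85436248779297 27.640857696533203 rim ctr [0.44094348 0.12864906 0.077     ] rad 0.026351597602579
disc px 351.9771728515625 135.46888732910156 (136.6726837158203, 148.43846130371094) [0.53541311 0.09851115 0.052     ]
rim pts 609 [0.44097006 0.12799821 0.07672529] [0.04815256 0.04724114 0.00632614]
```

View pics/w2.png

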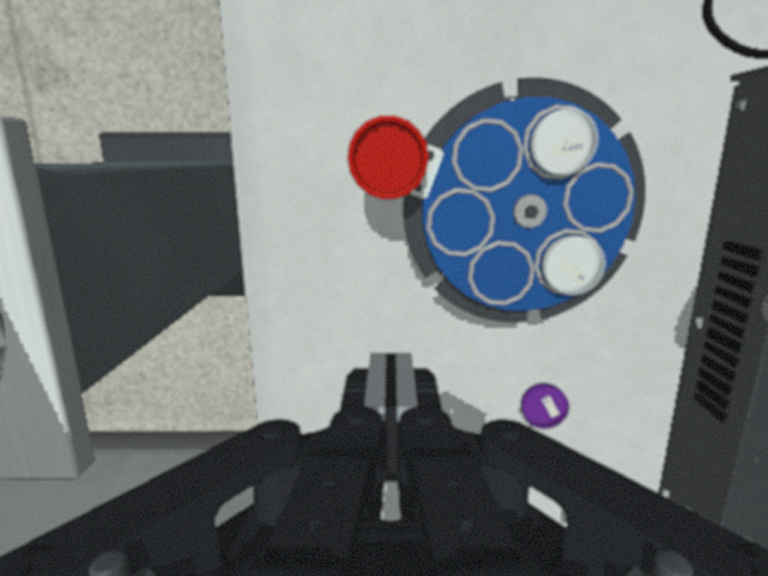

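The view shows the cup centred at px (258,105) → (0.441, 0.1285). The hub is at (353,141) → (0.536, 0.0935), giving a radius of 101 mm, as it should be. The next notch is at (340,59), about 99.5°, so next_hole ≈ (0.519, 0.193). I'll go above the cup now.

```bash
python3 -m handwheel '{"grip":[1,1,1,1,1,1],"delta_pos":[[4,0.1,3],[6.8,0.1,7],[6.8,0.1,11],[6.8,0.1,14],[6.8,0.1,14],[6.8,0.1,14]],"angular":[[0,0,0],[0,0,0],[0,0,0],[0,0,0],[0,0,0],[0,0,0]]}'
python3 - <<'E'
from h import *
a=[snap(n) for n in('scene','side','wrist')]
S=[(216,188),(271,208),(258,270)]
o=[]
for c,(u,v) in zip(a,S):
    f=c[0]['frame']; v0=max(0,min(v-50,284)); o.append(cv2.resize(f[v0:v0+100,u-50:u+50] if c is not a[2] else f,(400,400),interpolation=cv2.INTER_CUBIC))
save('w3.png',np.hstack(o),0.66)
E
```

```text
t: 1.85
eef_pos: [0.4421, 0.1278, 0.1171]
tool_rot: [2.222, 2.22, 0.001]
wrist_force: [0.5, 0.4, 1.1]
width: 0.0003
gripper_force: 0.0
```

View pics/w3.png

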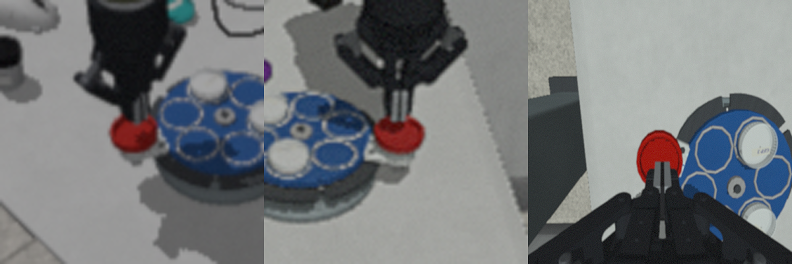

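The shut tips stand over the cup in all three views. Next I'll press gently partway and read the force.

```bash
python3 -m handwheel '{"grip":[1,1,1,1,1],"delta_pos":[[0,0,1],[0,0,1.8],[0,0,2.2],[0,0,2.6],[0,0,2.6]],"angular":[[0,0,0],[0,0,0],[0,0,0],[0,0,0],[0,0,0]]}'
```

```text
t: 2.62
eef_pos: [0.4406, 0.128, 0.0901]
tool_rot: [-2.221, -2.221, 0.001]
wrist_force: [-1.9, 0.2, 4.0]
width: -0.0
gripper_force: 1.9
```

```bash
python3 -m handwheel '{"grip":[1,1,1],"delta_pos":[[0,0,0.3],[0,0,0.5],[0,0,0.5]],"angular":[[0,0,0],[0,0,0],[0,0,0]]}'
python3 -m handwheel '{"grip":[1,1,1,1,1,1,1],"delta_pos":[[0.4,0.17,0],[0.82,0.34,0],[1.6,0.74,0],[2.34,1.22,0],[3.04,1.75,0],[3.04,1.75,0],[3.04,1.75,0]],"angular":[[0,0,0],[0,0,0],[0,0,0],[0,0,0],[0,0,0],[0,0,0],[0,0,0]]}'
python3 - <<'E'
from h import *
for n in('scene','side','wrist'):
    c=snap(n);W=depthpts(c);m=redmask(c[0]['frame'])&(np.hypot(W[...,0]-.5,W[...,1]-.13)<.12)
    w=W[m]; top=w[w[:,2]>np.nanpercentile(w[:,2],60)]
    print(n,w.shape,(np.nanpercentile(w,1,axis=0)+np.nanpercentile(w,99,axis=0))/2,np.nanpercentile(w[:,2],98))
    if n=='wrist': save('w4.png',c[0]['frame'])
E
```

```text
t: 3.0
eef_pos: [0.4408, 0.1281, 0.0852]
tool_rot: [-2.221, -2.221, 0.0]
wrist_force: [-4.5, 0.9, 6.0]
width: -0.0
gripper_force: 2.6
t: 3.88
eef_pos: [0.4601, 0.1588, 0.0859]
tool_rot: [2.22, 2.221, 0.004]
wrist_force: [-1.0, 0.5, 4.3]
width: 0.0004
gripper_force: 2.5
scene (103, 3) [0.4564128  0.1560823  0.06405679] 0.07020558455270605
side (127, 3) [0.45656013 0.17118183 0.06405782] 0.06933839797909676
wrist (4137, 3) [0.4585866  0.165799   0.06547316] 0.06988171261834707
```

View pics/w4.png

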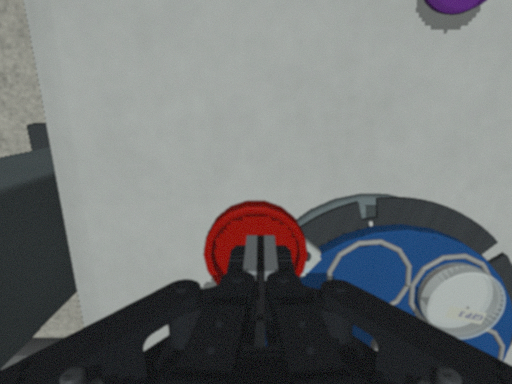

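The table turns with the cup: at about 20° the cup is at (0.459, 0.16), carried along by the tips. Continue to just short of the next hole.

```bash
python3 -m handwheel '{"grip":[1,1,1,1,1,1,1,1,1],"delta_pos":[[0.65,0.6,0],[1.25,1.25,0],[1.78,1.95,0],[2.26,2.69,0],[2.66,3.47,0],[3.0,4.29,0],[3.17,4.79,0],[3.17,4.79,0],[3.17,4.79,0]],"angular":[[0,0,0],[0,0,0],[0,0,0],[0,0,0],[0,0,0],[0,0,0],[0,0,0],[0,0,0],[0,0,0]]}'
python3 - <<'E'
from h import *
for n in('scene','side','wrist'):
    c=snap(n);W=depthpts(c);m=redmask(c[0]['frame'])&(np.hypot(W[...,0]-.5,W[...,1]-.15)<.12)
    w=W[m]
    print(n,w.shape,(np.nanpercentile(w,1,axis=0)+np.nanpercentile(w,99,axis=0))/2,np.nanpercentile(w[:,2],98))
    if n=='wrist': save('w5.png',c[0]['frame'])
E
```

```text
t: 5.15
eef_pos: [0.5082, 0.1902, 0.086]
tool_rot: [2.22, 2.22, 0.004]
wrist_force: [0.9, -0.2, 5.4]
width: -0.0003
gripper_force: 2.5
scene (98, 3) [0.50346211 0.18852202 0.06405704] 0.07066771692169632
side (150, 3) [0.50172412 0.18943074 0.0547597 ] 0.0695897547809968
wrist (4086, 3) [0.50625262 0.19680559 0.06566501] 0.07008110679242811
```

View pics/w5.png

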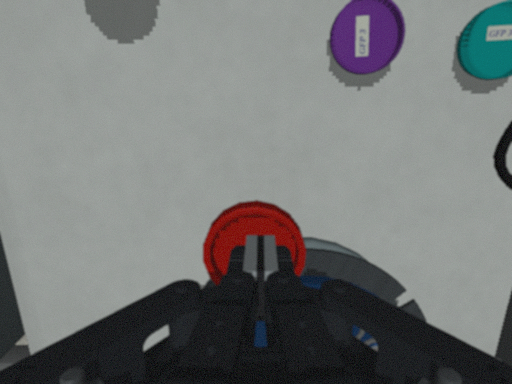

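The tips lead the cup by about 2 mm and the cup is about 7–8° short of the hole. I'll raise the tips so the pin rubs under the plate while they stay inside the rim, then nudge slowly with the rim until it springs into the hole.

```bash
python3 -m handwheel '{"grip":[1,1,1,1,1,1],"delta_pos":[[0,0,-0.3],[0,0,-0.65],[0.1,0.3,-0.65],[0.15,0.6,-0.65],[0.2,0.8,-0.65],[0.2,0.8,-0.65]],"angular":[[0,0,0],[0,0,0],[0,0,0],[0,0,0],[0,0,0],[0,0,0]]}'
python3 - <<'E'
from h import *
c=snap('wrist');W=depthpts(c);m=redmask(c[0]['frame'])
w=W[m]; v,u=np.nonzero(m); print(u.min(),u.max(),v.min(),(np.nanpercentile(w,1,axis=0)+np.nanpercentile(w,99,axis=0))/2,np.nanpercentile(w[:,2],98))
save('w6.png',c[0]['frame'])
E
```

```text
t: 6.05
eef_pos: [0.5145, 0.1921, 0.0915]
tool_rot: [-2.221, -2.221, 0.0]
wrist_force: [0.1, 0.4, -0.0]
width: 0.0002
gripper_force: 0.0
190 289 205 [0.50471721 0.19544576 0.06928827] 0.07372670677167675
```

View pics/w6.png

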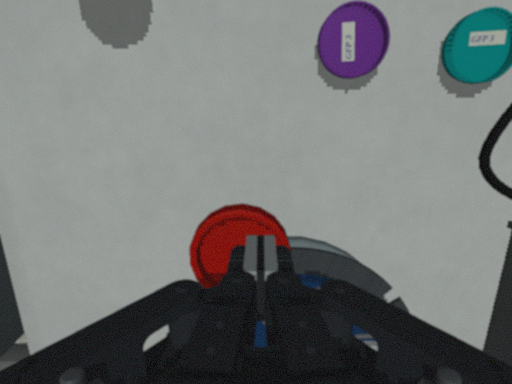

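The cup is now centred near px (240,253), at about (0.504, 0.19). It has risen 3.7 mm, so it rests at about 5.6 mm with the pin rubbing, and the tips are close to the right rim. Push along the tangent in steps.

```bash
python3 -m handwheel '{"grip":[1,1,1,1,1,1],"delta_pos":[[0.08,0.3,0],[0.16,0.6,0],[0.22,0.85,0],[0.28,1.1,0],[0.32,1.3,0],[0.32,1.3,0]],"angular":[[0,0,0],[0,0,0],[0,0,0],[0,0,0],[0,0,0],[0,0,0]]}'
python3 - <<'E'
from h import *
c=snap('wrist');W=depthpts(c);m=redmask(c[0]['frame'])
w=W[m]; v,u=np.nonzero(m); print(u.min(),u.max(),v.min(),(np.nanpercentile(w,1,axis=0)+np.nanpercentile(w,99,axis=0))/2,np.nanpercentile(w[:,2],98))
E
```

```text
t: 6.85
eef_pos: [0.5284, 0.1951, 0.0923]
tool_rot: [2.221, 2.22, 0.002]
wrist_force: [0.1, -3.7, 2.4]
width: -0.0002
gripper_force: 2.0
188 287 206 [0.51757409 0.19863933 0.07119927] 0.07565327137261983
```

The cup rose a further 1.9 mm and now bears on the tips, at x ≈ 0.5175: the pin is in the hole. Ease back off the rim, then lift clear straight up.

```bash
python3 -m handwheel '{"grip":[1,1,1,1,1,1,1],"delta_pos":[[-0.2,-0.3,0],[-0.3,-0.5,-0.3],[-0.3,-0.5,-1],[-0.3,-0.5,-3],[-0.3,-0.5,-6],[-3,-0.5,-10],[-6,-0.5,-12]],"angular":[[0,0,0],[0,0,0],[0,0,0],[0,0,0],[0,0,0],[0,0,0],[0,0,0]]}'
python3 - <<'E'
from h import *
for n in('scene','side','wrist'):
    c=snap(n);W=depthpts(c);m=redmask(c[0]['frame'])&(np.hypot(W[...,0]-.5,W[...,1]-.15)<.12)
    w=W[m]; o=(np.nanpercentile(w,1,axis=0)+np.nanpercentile(w,99,axis=0))/2
    f=w[np.hypot(*(w-o)[:,:2].T)<.012]; print(n,len(w),o,np.nanpercentile(w[:,2],98),'floor',np.nanmedian(f[:,2]))
    if n=='wrist': save('w7.png',c[0]['frame'],1.5)
E
```

```text
t: 7.78
eef_pos: [0.5228, 0.1352, 0.2141]
tool_rot: [2.219, 2.222, 0.003]
wrist_force: [0.1, -0.2, 0.2]
width: -0.0
gripper_force: 0.0
scene 178 [0.51374301 0.19137662 0.07227528] 0.07838339868649498 floor 0.07002116530828062
side 244 [0.51304668 0.19878121 0.07257374] 0.0781091375645649 floor 0.0698059680867318
wrist 3017 [0.51557863 0.19307841 0.07433894] 0.07899763272090149 floor 0.0710630357627391
```

View pics/w7.png

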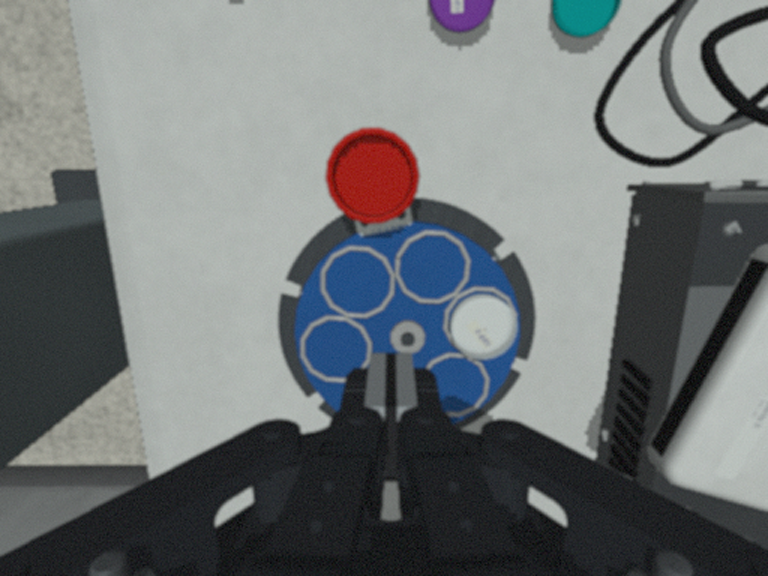

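The floor is back at 70 mm in all views, as at the start, so the plunger is fully out. The old notch at px (290,288) is empty, 60° behind. The second dish is hidden by the gripper, so one check from the scene and side cameras.

```bash
python3 - <<'E'
from h import *
a=snap('scene')[0]['frame'];b=snap('side')[0]['frame']
save('w8.png',np.hstack([a[110:260,170:370],b[140:290,130:330]]),2)
E
```

```text
(no output)
```

View pics/w8.png

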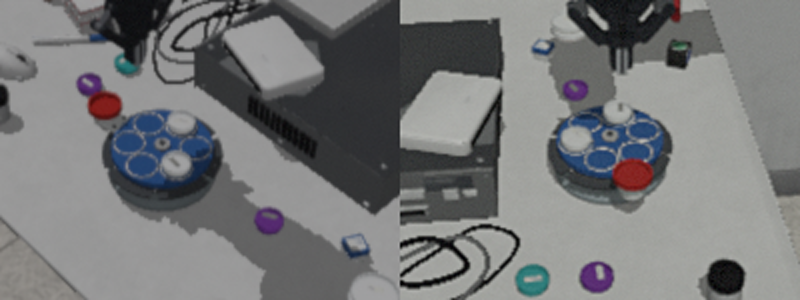

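Both dishes stand in their rings, at crop px (180,124) and (177,165) in the scene view. The cup is out in the next hole and the robot touches nothing.

```bash
python3 -c "
from plant import job; print(job.sign_off())"
```

```text
the job is handed in; nothing more can be done
None
```

The table is turned clockwise to the next hole, with the plunger sprung fully out in it (cup floor back at 70 mm) and both dishes in their rings; the job was handed in at about 8 s of the 40 s limit.

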